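# Run the hold-down nut onto the tuning jig's sloping stud

## Task

Fasten the copper note plate in the sloping tuning jig: pick up the bar-topped nut from the bench and set it on the jig's stud with its bar level, across the slope. Then turn it backward (anticlockwise seen from above the nut) until it drops into the thread start, and turn it forward (clockwise) until it is fully home against the strap. Let go of it and leave the other things on the bench where they are.

Things in the scene. Friction and masses are not known exactly. Their poses are not given: they have to be found in the camera images.
- nut_mid (a point): Centre (half-way up, on the axis) of the loose nut, plain aluminium, 62 mm tall, about 0.2 kg: a round hollow hub 40 mm across and 40 mm tall, closed on top, with a straight grip bar across its top. It stands on the bench mouth down. z = its axis, out through the bar; x = along the bar; y = across the bar. A half turn about z makes no difference.
- nut_bar (a point): Centre of the nut's grip bar, 19.5 mm along z from nut_mid: 66 mm long (x), 12 mm thick (y, the way to pinch it) and 23 mm tall; its top is 31 mm and its foot (the hub's flat top) 9 mm from nut_mid.
- nut: The same nut; origin at the centre of its open mouth, 31 mm below nut_mid. Bore 30 mm, flared to about 36 mm at the mouth (44 mm outside). Inside, 16 mm above the mouth, two lugs (4 mm tall, 5.5 mm wide) stand under the two ends of the bar.
- stud: Fixed bright steel stud, 27 mm in diameter (26 mm in its upper half), 34 mm tall, standing square on the steel strap near the upper edge of the jig's sloping face. Origin: centre of its foot on the strap. z = its axis outward, leaning 30 degrees from vertical to the low side; x = up the slope; y = level, across the slope. Nothing else stands up within 100 mm. Coarse right-hand thread, two blunt starts.
- stud_top (a point): On the stud's axis, 30 mm from its foot: level of the flat thread tops. Set on with its bar along the stud's y, the nut's lugs rest here, nut_mid 45 mm from the foot. Clockwise from there it meets a stop tooth after about 50 degrees. Let go, it leans up to 10 degrees (1.5 to 2 mm of play; if it catches on the way down, letting go lets it settle).
- stud_start (a point): On the stud's axis, 21 mm from its foot: where the lugs land after the drop. Turned anticlockwise 60 to 80 degrees (72 is the middle) from bar along y, the lugs come over the gaps; then the nut, let go or lowered, drops 9 mm to nut_mid 36 mm from the foot. A hard stop follows at about 85 degrees.
- stud_foot (a point): On the stud's axis at its foot, level with the strap's face (170 by 44 mm). From the drop, about 135 degrees clockwise runs the nut on: level for about 40 degrees, then sinking 1 mm in 17 degrees, until its mouth sits on the strap (nut_mid 31 mm from the foot) and it tightens.
- hammer: Bystander: wood-handled hammer lying on the bench, about 300 mm long.
- washer: Bystander: flat steel washer, 48 mm across, 5 mm thick, lying on the bench. Origin: its underside.
- hexnut: Bystander: small plain steel hexagon nut, 30 mm across, 14 mm tall, standing on the bench. Origin: its underside.
- mug: Bystander: blue mug, 82 mm across, 95 mm tall. Origin: its underside.
- oil: Bystander: white oil bottle, 48 mm across, 130 mm tall, upright. Origin: its underside.
- wrench: Bystander: wrench lying on the bench.
- stake: Bystander: upright steel cylinder, 40 mm across, 60 mm tall. Origin: its underside.
Things that resemble listed ones, but are neither listed nor needed, are in the scene too. Of the things like the nut, leave any that is brown or purple; of the rest the smaller one is meant.

How it is judged (in metres and radians):
On the way, in this order (a step that is already met when the one before it is completed fails the run):
1. the nut is set on the end of the stud, in line with it, its bar level across the slope (within about 35 degrees), not yet in the thread (x of nut_mid in the frame of stud between -0.009 and 0.009 m and y of nut_mid in the frame of stud between -0.009 and 0.009 m and z of nut_mid in the frame of stud between 0.042 and 0.0485 m and angle between the z axis of nut_mid and the z axis of stud, either way round below 0.26 rad and angle between the x axis of nut_mid and the y axis of stud, either way round below 0.6 rad), for 0.2 s.
2. turned backward, the nut has dropped into the thread start (x of nut_mid in the frame of stud between -0.007 and 0.007 m and y of nut_mid in the frame of stud between -0.007 and 0.007 m and z of nut_mid in the frame of stud between 0.0335 and 0.0395 m and angle between the z axis of nut_mid and the z axis of stud, either way round below 0.2 rad and angle between the x axis of nut_mid and the y axis of stud, either way round above 0.7 rad), for 0.1 s.
At the end, for the whole second after the job is handed in: The nut is home on the stud: its mouth within 1.6 mm of the strap, its axis within 3.5 mm and 5 degrees of the stud's, at rest and let go (x of nut_mid in the frame of stud between -0.0035 and 0.0035 m and y of nut_mid in the frame of stud between -0.0035 and 0.0035 m and z of nut_mid in the frame of stud below 0.0326 m and angle between the z axis of nut_mid and the z axis of stud, either way round below 0.09 rad and linear speed of nut below 0.02 m/s and angular speed of nut below 0.1 rad/s); the robot touches nothing.
It fails at once if another thing on the bench (hammer, washer, small nut, mug, oil bottle, wrench or stake) is pushed more than 50 mm from its place (distance of any of hammer, washer, hexnut, mug, oil, wrench, stake from where it was at the start of the episode above 0.05 m).
It also fails if it takes over 64 s, if anything falls off the work surface, if the arm or the gripper's body presses on something with over 40 N, if the wrist force passes 120 N, or if a joint passes its speed limit or range.

## Robot

A 7-joint arm with a two-finger parallel gripper is mounted at the origin on the work surface. World frame = base frame: x ahead of the robot, y to its left, z up, the work surface at z = 0. Lengths are in m, angles in degrees, forces in N, time in s.
With the tool pointing down it reaches from about 0.35 to 0.9 m from the base axis. Payload 19.9 kg.
Tool frame: the origin (TCP) lies midway between the tips of the shut fingers; the grasp point (between the pads) lies 19 mm behind it; y points along the fingers, x is the direction in which the jaws open and shut, and the axes are right-handed (so a half turn about y gives the same grasp; the last joint's range is limited). The gripper opens to 85 mm and grips with 20 to 120 N. Pads are 22 mm wide; open, the fingers measure 114 mm over their backs; the gripper's body (76 mm by 85 mm) begins 54 mm behind the grasp point. The pads swing forward as they close: fully open they stand 13 mm farther back than shut.
Start: joints at [-78.237, 23.915, -0.59, 92.452, 0.269, 63.638, -3.037], TCP at [0.153, 0.606, 0.231] pointing down, gripper open.
Joint ranges: [-161.28, 161.28], [-22.2, 115.67], [-73.04, 71.86], [3.21, 147.25], [-68.34, 248.33], [10.77, 114.83], [-161.83, 161.83]. Speed limits (degrees/s): [108.29, 108.29, 136.94, 136.94, 172.46, 172.46, 172.46].

## Interface

Orientations are given as a 3x3 rotation matrix whose columns are the frame's x, y, z axes.
In Python, from cell import ctrl gives the robot as it stands.
- The arm moves only by the tool jog_arm, never from a script. Its argument "increments" is text: rows parted by semicolons, each of 7 numbers parted by spaces: the turn, a rotation vector about the world's x, y, z in units of pi rad (1.0 is pi rad), then the shift along the world's x, y, z in units of 300 mm (1.0 is 300 mm), then the closure, from -1 (fully open) to 1 (shut), so that 0 is half open. In form: wx wy wz x y z grip; .... A call has 1 to 10 rows; each row is the pose to reach, as a shift and turn from the pose commanded when the call began, turning the shorter way round; what a row does not reach only later rows make up. A row lasts 1/10 s, in which the tool goes at most 50 mm and 8.59 degrees, less where a joint would pass 70% of its speed; a pose out of reach is approached as far as the arm can. A call with a number of a shift or a turn outside -1 to 1 is refused whole. A call with a gripper value outside its range is refused whole. The fingers move at their own pace and stop on an object; "grip_force" is the grip in N (left out, the last holds). Time passes only in rows, so rows that repeat a pose let the fingers close. It gives the time, the measured TCP pose, the force and the opening at its end, in the units of the state.
- ctrl.read_state(): the state, without advancing time (a new reading comes with each control period).
- ctrl.snapshot(name): name is "scene" or "top"; returns (picture, depth): 480x640x3 uint8, red, green, blue; 480x640 float32, m along the optical axis (not along the pixel's ray), 0 where there is no reading.
- ctrl.calibration(name): a dict with "fx", "fy", "cx", "cy" (pixels), "cam_to_world" (4x4, takes a point from camera to world coordinates). Camera axes: x right, y down, z forward; pixel columns grow to the right and rows downward; lengths in m; the calibration is good to about 2 mm. A picture is of the moment at which its call begins. calibration takes no time and is no camera call.
- ctrl.close_job(): hands the job in, once; it reports no verdict.
Trained networks look in the newest picture that a camera, given by its name, has taken for a name from the list of things; names that differ only in an ending like _2 or _b are one class to them, and where a whole thing is asked for, a point or a joint stands for the part that bears it (a point fixed in the world has none). Each returns a list of dicts, best first, with "score" (0 to 1); they miss things now and then, are a little off and sometimes report something else, mostly with a low value. They report only what shows in the picture. A call takes as long as a camera call. They do not tell look-alikes from the thing itself.
- ctrl.cut_out(camera, name): "mask" (480x640 bool, what is visible of it) and "pixel" ([column, row] in pixels, amid what is visible of it).
- ctrl.tip_of(camera, name): "pixel" ([column, row] in pixels: a listed point, or the origin of a listed thing).
The state is a dict: "time": time; "joints": joint angles; "dq": joint speeds; "joint_efforts": joint torques, N m; "tcp_pos": TCP position; "orientation": TCP orientation; "force": force on the tool from outside, world axes, zero at the start; "wrist_torque": the same for the moment, N m; "finger_gap": finger opening in m.
Only numpy, scipy, OpenCV 4.12 (cv2) and the standard library are available. Lean on these libraries where they do the work, as an engineer would, in place of code of your own. Each camera call takes 0.05 s, during which the arm holds its last target.

## Working session

There is one attempt and no reset: what is moved stays moved. The work goes in short steps, Python scripts to look and compute and a tool call to move; the robot and the scene stay as the last step left them, time stands still between calls to the robot, and variables do not carry over. Pictures are saved under pics/ and viewed, and the job is handed in when it is done.

Besides the shell and the picture viewer there is one more tool, called after "Request:" as a command line: name --argument value ..., lists and objects as JSON in quotes. jog_arm: Moves the arm, as the interface text tells. Its arguments: {"type":"object","properties":{"increments":{"type":"string"},"grip_force":{"type":"number"}},"required":["increments"]}

```bash
ls; mkdir -p pics
cat > h.py <<'E'
import numpy as np, cv2
from cell import ctrl
def snap(n,fn=None):
    im,d=ctrl.snapshot(n)
    if fn: cv2.imwrite('pics/'+fn,im[:,:,::-1])
    return im,d
def cloud(n,d):
    c=ctrl.calibration(n); v,u=np.mgrid[0:480,0:640]
    P=np.stack([(u-c['cx'])/c['fx']*d,(v-c['cy'])/c['fy']*d,d],-1)
    T=np.array(c['cam_to_world']); return P@T[:3,:3].T+T[:3,3]
E
python3 - <<'E'
from h import *
s=ctrl.read_state(); print({k:np.round(v,3).tolist() for k,v in s.items()})
for n in('scene','top'):
    im,d=snap(n,n+'0.png'); P=cloud(n,d); np.savez('%s0.npz'%n,im=im,d=d,P=P)
    c=ctrl.calibration(n); print(n,c['fx'],np.round(c['cam_to_world'],3).tolist())
    for q in('nut','stud'):
        for r in ctrl.cut_out(n,q):
            m=r['mask']&(d>0); print(n,q,round(r['score'],2),np.round(r['pixel']),m.sum(),np.round(np.median(P[m],0),3), np.median(im[m],0))
E
```

```text
pics
{'time': 0.0, 'joints': [-78.239, 23.95, -0.59, 92.484, 0.27, 63.638, -3.039], 'dq': [-0.024, -0.038, -0.166, -0.044, -0.096, 0.03, 0.057], 'joint_efforts': [-0.001, -86.444, 0.678, -43.491, 0.019, 0.007, 0.0], 'tcp_pos': [0.153, 0.606, 0.231], 'orientation': [[0.244, -0.0, -0.97], [0.97, -0.001, 0.244], [-0.001, -1.0, -0.0]], 'force': [0.177, 0.003, 1.078], 'wrist_torque': [-0.004, -0.028, -0.035], 'finger_gap': 0.085}
scene 491.8601885734381 [[0.59, 0.644, -0.487, 1.055], [0.807, -0.479, 0.344, -0.37], [-0.012, -0.597, -0.802, 1.011], [0.0, 0.0, 0.0, 1.0]]
scene nut 0.97 [276. 293.] 403 [ 0.525 -0.134  0.039] [107.  65.  32.]
scene nut 0.83 [240. 311.] 548 [ 0.525 -0.227  0.039] [159.5 139.5 118.5]
scene nut 0.7 [183. 298.] 919 [ 0.429 -0.313  0.055] [155. 145. 143.]
scene nut 0.67 [178. 255.] 795 [ 0.311 -0.268  0.05 ] [91. 51. 84.]
scene stud 0.6 [353. 219.] 194 [0.533 0.081 0.16 ] [120.5 117.5 111. ]
top 594.9213882135325 [[-0.007, -0.981, 0.195, 0.247], [-1.0, 0.012, 0.024, -0.03], [-0.026, -0.194, -0.981, 1.505], [0.0, 0.0, 0.0, 1.0]]
top nut 0.75 [408. 254.] 332 [ 0.512 -0.225  0.042] [148.  144.5 143. ]
top nut 0.66 [428. 346.] 516 [ 0.291 -0.261  0.058] [ 89.  48. 105.]
top nut 0.62 [448. 293.] 648 [ 0.411 -0.301  0.06 ] [142.  141.  141.5]
top nut 0.52 [372. 254.] 303 [ 0.515 -0.128  0.043] [86. 56. 36.]
```

View pics/scene0.png

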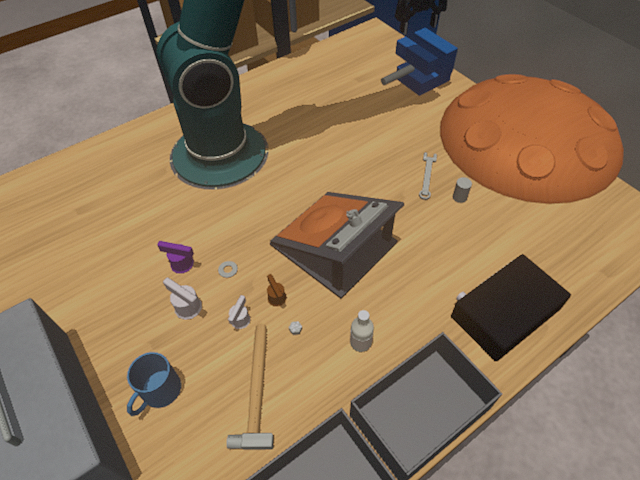

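View pics/top0.png

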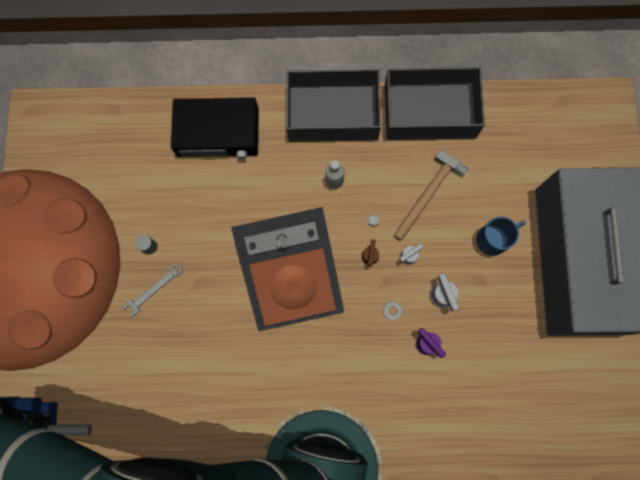

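Run:
```python
from h import *
for n,(pu,pv),(su,sv) in(('scene',(238,313),(353,219)),('top',(410,254),(282,241))):
    z=np.load(n+'0.npz'); im,d,P=z['im'],z['d'],z['P']
    # enlarged crops
    for nm,(u,v) in(('nut',(pu,pv)),('stud',(su,sv))):
        c=im[v-35:v+35,u-45:u+45]; cv2.imwrite('pics/%s_%s.png'%(n,nm),cv2.resize(c,None,fx=8,fy=8,interpolation=cv2.INTER_CUBIC)[:,:,::-1])
    # nut bar top
    v,u=np.mgrid[0:480,0:640]
    near=(abs(u-pu)<25)&(abs(v-pv)<25)&(d>0)
    Q=P[near]; 
    print(n,'bench z',np.median(Q[Q[:,2]<0.01][:,2]))
    for lo,hi in((.054,.07),(.045,.07),(.03,.043)):
        T=Q[(Q[:,2]>lo)&(Q[:,2]<hi)&(Q[:,1]<-.175)&(Q[:,1]>-.28)]
        if len(T)<5: print(len(T));continue
        r=cv2.minAreaRect(T[:,:2].astype(np.float32)*1000); w=np.linalg.svd(T[:,:2]-T[:,:2].mean(0),full_matrices=False)[2][0]
        print(lo,len(T),'mean',T.mean(0).round(4),'zq',np.percentile(T[:,2],[50,95]).round(4),'rect',np.round(r[0],1),np.round(r[1],1),round(r[2],1),'ang',np.degrees(np.arctan2(w[1],w[0])).round(1))
    # jig
    near=(abs(u-su)<60)&(abs(v-sv)<60)&(d>0)&(im.max(-1)-im.min(-1).astype(int)<40)
    Q=P[near]; Q=Q[(Q[:,2]>.03)]
    print('jig',len(Q),Q.min(0),Q.max(0))
```

```text
scene bench z -0.0017108640522145446
0.054 158 mean [ 0.5181 -0.2285  0.0592] zq [0.0595 0.0622] rect [ 516.3 -228. ] [13.2 65.7] 33.6 ang -55.6
0.045 205 mean [ 0.5188 -0.228   0.0569] zq [0.0587 0.062 ] rect [ 516.6 -227.9] [14.  65.6] 34.8 ang -56.1
0.03 141 mean [ 0.5221 -0.2245  0.0377] zq [0.038  0.0416] rect [ 520.1 -226. ] [44.  46.7] 74.8 ang -4.7
jig 3143 [ 0.35302907 -0.04079684  0.03046909] [0.60944226 0.20249569 0.17529682]
top bench z -4.087003750652407e-05
0.054 130 mean [ 0.5142 -0.2258  0.0616] zq [0.0618 0.0663] rect [ 515.1 -226.5] [12.4 65.3] 34.3 ang 123.8
0.045 147 mean [ 0.5138 -0.2256  0.06  ] zq [0.0611 0.0662] rect [ 513.6 -226.7] [30.6 62.8] 14.4 ang 124.0
0.03 109 mean [ 0.5153 -0.2258  0.0386] zq [0.0392 0.0425] rect [ 533.3 -226. ] [45.8 83.9] 83.2 ang -155.4
jig 4508 [ 0.39993453 -0.05785509  0.03080932] [0.70618933 0.20329465 0.1824039 ]
```

Run:
```python
import cv2,numpy as np
a=[cv2.imread('pics/%s_%s.png'%(n,m)) for n in('scene','top') for m in('nut','stud')]
cv2.imwrite('pics/crops.png',cv2.resize(np.vstack([np.hstack(a[:2]),np.hstack(a[2:])]),(770,598)))
```

```text
(no output)
```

View pics/crops.png

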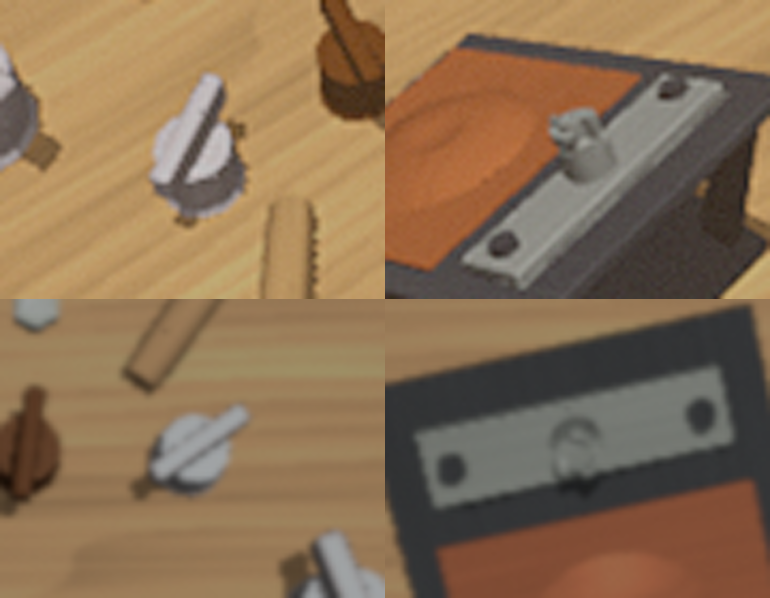

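```bash
python3 - <<'E'
from h import *
from scipy.optimize import least_squares
for n,poly in(('scene',[(330,238),(388,202),(398,206),(345,250)]),('top',[(245,238),(312,223),(317,241),(251,257)])):
    z=np.load(n+'0.npz'); im,d,P=z['im'],z['d'],z['P']
    su,sv={'scene':(353,219),'top':(282,241)}[n]
    v,u=np.mgrid[0:480,0:640]
    g=im.astype(int); bright=g.min(-1)
    sat=g.max(-1)-g.min(-1)
    near=(abs(u-su)<50)&(abs(v-sv)<45)&(d>0)&(P[...,2]>.05)
    gray=near&(sat<30)
    print(n,np.percentile(bright[gray],[10,30,50,70,90]))
    strap=gray&(bright>(75 if n=='scene' else 80))
    Q=P[strap]
    # ransac plane
    rng=np.random.default_rng(0); best=0
    for _ in range(500):
        a,b,c=Q[rng.choice(len(Q),3)]; nn=np.cross(b-a,c-a); L=np.linalg.norm(nn)
        if L<1e-6: continue
        nn/=L; e=abs((Q-a)@nn)<.002
        if e.sum()>best: best=e.sum(); I=e
    for _ in range(3):
        c=Q[I].mean(0); nn=np.linalg.svd(Q[I]-c,full_matrices=False)[2][2]; nn*=np.sign(nn[2]); I=abs((Q-c)@nn)<.003
    print('plane n',nn.round(4),'tilt',np.degrees(np.arccos(nn[2])).round(2),'inl',I.sum(),len(Q),'rms',((Q[I]-c)@nn).std())
    # in plane axes: level y
    y=np.cross([0,0,1],nn); y/=np.linalg.norm(y); x=np.cross(y,nn)
    if x[2]<0: x=-x;y=-y
    y=np.cross(nn,x)
    print('x',x.round(3),'y',y.round(3),'yaw y',np.degrees(np.arctan2(y[1],y[0])))
    S=Q[I]; ab=np.c_[(S-c)@x,(S-c)@y]*1000
    k=cv2.minAreaRect(ab.astype(np.float32)); print('rect',k)
    rc=c+x*k[0][0]/1000+y*k[0][1]/1000; print('rect centre',rc.round(4),'c',c.round(4))
    # stud points
    A=P[near]; h=(A-rc)@nn; a=np.c_[(A-rc)@x,(A-rc)@y]; 
    T=(h>.006)&(h<.06)&(np.hypot(*a.T)<.04)
    for lo,hi in((.006,.012),(.012,.018),(.018,.024),(.024,.028),(.028,.04)):
        t=T&(h>lo)&(h<hi); print(lo,t.sum(),(a[t].mean(0)*1000).round(1),(np.ptp(a[t],axis=0)*1000).round(1) if t.sum() else '')
    # cylinder circle fit
    t=T&(h<.031)
    f=lambda p:np.hypot(*(a[t]-p[:2]).T)-p[2]
    r=least_squares(f,[0,0,.0133],loss='soft_l1',f_scale=.001); print('circ',(r.x*1000).round(2))
    f=lambda p:np.hypot(*(a[t]-p[:2]).T)-.0132
    r=least_squares(f,[0,0],loss='soft_l1',f_scale=.001); print('circ fixed',(r.x*1000).round(2), 'foot',(rc+x*r.x[0]+y*r.x[1]).round(4))
    o=im.copy(); o[strap]=[255,0,0]; cv2.imwrite('pics/strap_%s.png'%n,cv2.resize(o[sv-45:sv+45,su-55:su+55],None,fx=4,fy=4)[:,:,::-1])
    for nm in('stud','stud_top','stud_foot','stud_start','nut_mid','nut_bar'): print(nm,[(np.round(r['pixel'],1).tolist(),round(r['score'],2)) for r in ctrl.tip_of(n,nm)])
E
python3 -c "
import cv2,numpy as np
cv2.imwrite('pics/strap.png',np.hstack([cv2.imread('pics/strap_%s.png'%n)[:, :399] for n in('scene','top')]))"
```

```text
scene [ 57.  70.  74. 106. 135.]
plane n [-0.4781 -0.1021  0.8723] tilt 29.27 inl 649 1235 rms 0.001205550177305282
x [0.853 0.182 0.489] y [-0.209  0.978  0.   ] yaw y 102.05440377264922
rect ((-4.592565536499023, 5.7215423583984375), (47.745418548583984, 171.23513793945312), 0.3252197206020355)
rect centre [0.5373 0.0859 0.1398] c [0.5425 0.0811 0.142 ]
0.006 32 [ 8.  -4.6] [19.3 22.3]
0.012 32 [ 5.3 -4. ] [27.1 26.6]
0.018 29 [ 6.8 -3.7] [15.4 18.3]
0.024 20 [ 3.8 -2.4] [26.2 22.1]
0.028 54 [ 0.8 -0.5] [24.3 24.8]
circ [-0.82  0.96 11.98]
circ fixed [-1.95  1.88] foot [0.5353 0.0874 0.1388]
stud [([353.9, 222.3], 0.5), ([426.6, 177.0], 0.43)]
stud_top [([355.6, 215.7], 0.77), ([460.7, 196.5], 0.16)]
stud_foot [([356.9, 221.4], 0.67), ([428.0, 176.7], 0.43)]
stud_start [([353.0, 215.6], 0.5)]
nut_mid [([275.6, 288.7], 0.98), ([241.3, 310.2], 0.97), ([186.9, 297.6], 0.8), ([177.7, 253.8], 0.69)]
nut_bar [([176.4, 248.7], 0.91), ([176.7, 293.5], 0.75), ([274.7, 286.4], 0.74), ([235.2, 309.2], 0.66)]
top [ 50.  51.  52.  84. 114.]
plane n [-0.5112 -0.1038  0.8531] tilt 31.44 inl 761 1
[... 151 characters left out ...]
45.08876419067383, 168.5129852294922), 0.42316365242004395)
rect centre [0.537  0.0864 0.1414] c [0.5383 0.0859 0.1422]
0.006 15 [2.1 0.6] [30.8 54.6]
0.012 9 [8.7 0.4] [15.2 24.5]
0.018 17 [ 7.3 -2.1] [26.4 20.1]
0.024 20 [3.3 3. ] [22.8 25.1]
0.028 71 [ 0.6 -0.3] [24.5 24.5]
circ [-0.03  0.64 11.8 ]
circ fixed [-1.55  0.48] foot [0.5356 0.0866 0.1406]
stud [([280.1, 238.0], 0.71)]
stud_top [([279.3, 242.8], 0.55)]
stud_foot [([280.8, 242.4], 0.41)]
stud_start [([279.9, 240.4], 0.41)]
nut_mid [([371.2, 251.9], 0.86), ([428.2, 343.8], 0.83), ([440.6, 291.4], 0.71), ([408.2, 254.7], 0.61)]
nut_bar [([370.9, 253.8], 0.75), ([431.7, 342.0], 0.67), ([409.5, 252.8], 0.63), ([443.6, 291.3], 0.62)]
```

View pics/strap.png

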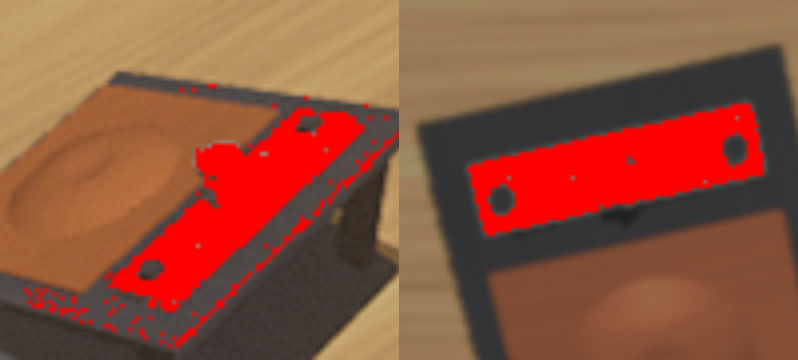

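Request:
jog_arm --increments "0 0 -0.1 0 -0.3 0.17 -1; 0 0 -0.2 0 -0.5 0.2 -1; 0 0 -0.2328 0.1 -0.8 0.2 -1; 0 0 -0.2328 0.4 -1 0.2 -1; 0 0 -0.2328 0.4 -1 0.2 -1; 0 0 -0.2328 0.4 -1 0.2 -1; 0 0 -0.2328 0.4 -1 0.2 -1; 0 0 -0.2328 0.4 -1 0.2 -1; 0 0 -0.2328 0.4 -1 0.2 -1" --grip_force 60

```text
time: 1.8
tcp_pos: [0.273, 0.3057, 0.2916]
orientation: [[0.83, 0.0, -0.557], [0.557, 0.001, 0.83], [0.001, -1.0, 0.001]]
force: [0.3, -0.0, 0.2]
finger_gap: 0.0855
```

Request:
jog_arm --increments "0 0 0 0.48 -1 0 -1; 0 0 0 0.48 -1 0 -1; 0 0 0 0.48 -1 0 -1; 0 0 0 0.48 -1 0 -1; 0 0 0 0.48 -1 0 -1; 0 0 0 0.48 -1 0 -1; 0 0 0 0.48 -1 0 -1"

```text
time: 2.5
tcp_pos: [0.4177, 0.0041, 0.2916]
orientation: [[0.83, 0.001, -0.558], [0.558, -0.0, 0.83], [0.001, -1.0, -0.001]]
force: [1.5, 1.4, -0.0]
finger_gap: 0.0856
```

Request:
jog_arm --increments "0 0 0 0.33 -0.777 -0.5 -1; 0 0 0 0.33 -0.777 -0.5 -1; 0 0 0 0.33 -0.777 -0.5 -1; 0 0 0 0.33 -0.777 -0.5 -1; 0 0 0 0.33 -0.777 -0.5 -1; 0 0 0 0.33 -0.777 -0.5 -1; 0 0 0 0.33 -0.777 -0.5 -1; 0 0 0 0.33 -0.777 -0.5 -1"

```text
time: 3.3
tcp_pos: [0.5157, -0.227, 0.1401]
orientation: [[0.83, -0.002, -0.558], [0.558, -0.0, 0.83], [-0.002, -1.0, 0.001]]
force: [0.2, 0.2, -0.5]
finger_gap: 0.0856
```

Request:
jog_arm --increments "0 0 0 0 0 -0.08 0; 0 0 0 0 0 -0.16 0; 0 0 0 0 0 -0.24 0; 0 0 0 0 0 -0.28 0; 0 0 0 0 0 -0.313 0; 0 0 0 0 0 -0.313 0; 0 0 0 0 0 -0.313 0"

```text
time: 4.0
tcp_pos: [0.5162, -0.2269, 0.0482]
orientation: [[0.829, 0.001, -0.559], [0.559, -0.0, 0.829], [0.001, -1.0, -0.001]]
force: [0.1, -0.8, 0.5]
finger_gap: 0.0427
```

Run:
```python
from h import *
s=ctrl.read_state(); print({k:np.round(v,3).tolist() for k,v in s.items()})
im,d=snap('scene'); im2,_=snap('top')
a=cv2.resize(im[250:350,180:300],None,fx=4,fy=4,interpolation=2); b=cv2.resize(im2[200:300,360:450],None,fx=4,fy=4,interpolation=2)
cv2.imwrite('pics/pre.png',np.hstack([a,b])[:,:,::-1])
```

```text
{'time': 4.0, 'joints': [-9.585, 38.047, 39.74, 109.741, -34.178, 44.557, 83.411], 'dq': [0.197, -0.457, 0.175, -0.168, 0.043, 0.002, 0.086], 'joint_efforts': [-0.159, -80.19, 18.351, -27.671, -0.063, -0.059, 0.043], 'tcp_pos': [0.516, -0.227, 0.048], 'orientation': [[0.829, 0.001, -0.559], [0.559, -0.0, 0.829], [0.001, -1.0, -0.001]], 'force': [0.106, -0.792, 0.534], 'wrist_torque': [0.023, -0.03, -0.011], 'finger_gap': 0.043}
```

View pics/pre.png

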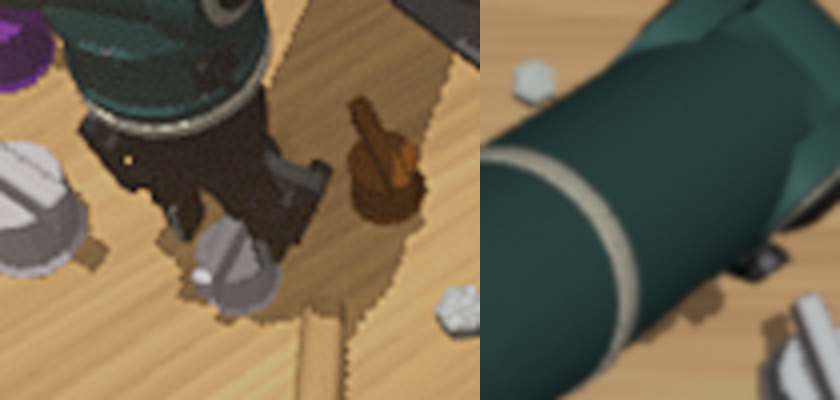

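Request:
jog_arm --increments "0 0 0 0 0 -0.013 0; 0 0 0 0 0 -0.013 1; 0 0 0 0 0 -0.013 1; 0 0 0 0 0 -0.013 1; 0 0 0 0 0 -0.013 1; 0 0 0 0 0 -0.013 1; 0 0 0 0 0 -0.013 1; 0 0 0 0 0 -0.013 1" --grip_force 80

```text
time: 4.9
tcp_pos: [0.5157, -0.2271, 0.0435]
orientation: [[0.829, 0.0, -0.559], [0.559, -0.0, 0.829], [-0.0, -1.0, -0.0]]
force: [-0.6, 0.4, 1.4]
finger_gap: 0.0098
```

```bash
cat >> h.py <<'E'
from scipy.spatial.transform import Rotation as Ro
az=np.radians(11.75); ca,sa=np.cos(az),np.sin(az); c3,s3=np.cos(np.pi/6),.5
XS=np.array([ca*c3,sa*c3,s3]); NS=np.array([-ca*s3,-sa*s3,c3]); YS=np.cross(NS,XS)
def RT(th=0):  # tool orientation with bar turned anticlockwise by th deg from y
    r=Ro.from_rotvec(NS*np.radians(th)); return np.c_[r.apply(XS),-NS,r.apply(np.cross(XS,-NS))]
def rv(Ra,Rb): return Ro.from_matrix(Rb@Ra.T).as_rotvec()/np.pi
E
python3 - <<'E'
from h import *
s=ctrl.read_state(); R=np.array(s['orientation']); print(rv(R,RT()).round(4))
print(np.array(s['tcp_pos']).round(4),YS)
E
```

```text
[ 0.0651 -0.1545 -0.1205]
[ 0.5157 -0.2271  0.0435] [-2.03641751e-01  9.79045472e-01  1.38777878e-17]
```

Request:
jog_arm --increments "0 0 0 0 0 0.1 1; 0 0 0 0 0 0.25 1; 0 0 0 0 0 0.4 1; 0 0 0 0 0 0.55 1; 0 0 0 0 0 0.7 1; 0 0 0 0 0 0.8 1; 0 0 0 0 0 0.8 1; 0 0 0 0 0 0.8 1"

```text
time: 5.7
tcp_pos: [0.5156, -0.2267, 0.2832]
orientation: [[0.829, 0.0, -0.559], [0.559, 0.0, 0.829], [0.0, -1.0, 0.0]]
force: [0.2, 0.0, -3.5]
finger_gap: 0.0099
```

Request:
jog_arm --increments "0.0651 -0.1545 -0.1205 -0.14 0.999 0 1; 0.0651 -0.1545 -0.1205 -0.14 0.999 0 1; 0.0651 -0.1545 -0.1205 -0.14 0.999 0 1; 0.0651 -0.1545 -0.1205 -0.14 0.999 0 1; 0.0651 -0.1545 -0.1205 -0.14 0.999 0 1; 0.0651 -0.1545 -0.1205 -0.14 0.999 0 1; 0.0651 -0.1545 -0.1205 -0.14 0.999 -0.1 1; 0.0651 -0.1545 -0.1205 -0.14 0.999 -0.1 1; 0.0651 -0.1545 -0.1205 -0.14 0.999 -0.1 1"

```text
time: 6.6
tcp_pos: [0.4715, 0.075, 0.2504]
orientation: [[0.849, 0.485, -0.208], [0.181, 0.102, 0.978], [0.496, -0.869, -0.001]]
force: [1.3, -0.8, -1.8]
finger_gap: 0.0101
```

Run:
```python
from h import *
s=ctrl.read_state(); print({k:np.round(v,3).tolist() for k,v in s.items()})
im,d=snap('scene'); P=cloud('scene',d); np.savez('scene1.npz',im=im,d=d,P=P)
im2,d2=snap('top'); np.savez('top1.npz',im=im2,d=d2,P=cloud('top',d2))
a=cv2.resize(im[160:260,290:410],None,fx=4,fy=4,interpolation=2); b=cv2.resize(im2[190:290,240:320],None,fx=4,fy=4,interpolation=2)
cv2.imwrite('pics/held.png',np.hstack([a,b])[:,:,::-1])
for q in('nut','nut_mid','nut_bar'): print(q,[(np.round(r['pixel'],1).tolist(),round(r['score'],2)) for r in ctrl.tip_of('scene',q)])
```

```text
{'time': 6.6, 'joints': [-39.74, -8.888, 24.464, 132.684, 11.469, 26.1, -11.55], 'dq': [0.367, -1.211, 5.631, -2.052, -1.883, 1.832, 6.1], 'joint_efforts': [-1.261, -22.07, -6.632, -42.553, 1.088, -3.435, -2.644], 'tcp_pos': [0.471, 0.075, 0.25], 'orientation': [[0.849, 0.485, -0.208], [0.181, 0.102, 0.978], [0.496, -0.869, -0.001]], 'force': [1.302, -0.848, -1.776], 'wrist_torque': [-0.213, 0.732, -0.011], 'finger_gap': 0.01}
nut [([185.6, 304.5], 0.95), ([281.2, 299.5], 0.93), ([179.5, 264.9], 0.9), ([341.8, 189.7], 0.7), ([428.5, 177.1], 0.15)]
nut_mid [([176.2, 255.3], 0.97), ([186.0, 297.3], 0.9), ([276.3, 291.8], 0.72), ([339.0, 181.8], 0.69), ([330.6, 170.9], 0.27)]
nut_bar [([332.6, 173.3], 0.89), ([276.3, 285.4], 0.83), ([176.7, 248.2], 0.74), ([180.5, 293.8], 0.67)]
```

View pics/held.png

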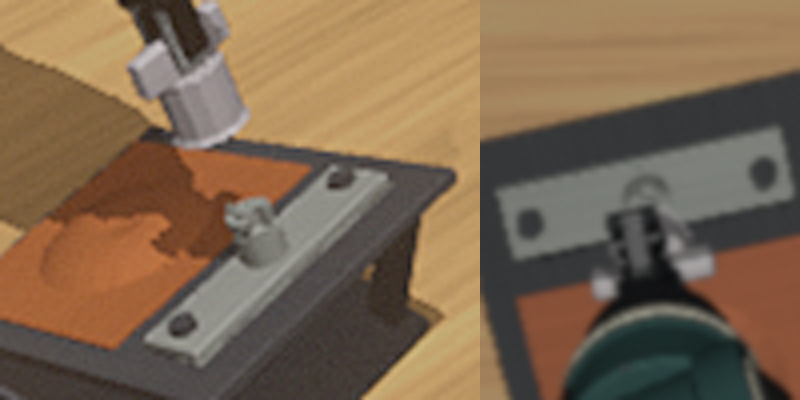

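Run:
```python
from h import *
from scipy.optimize import least_squares
z=np.load('scene1.npz'); im,d,P=z['im'],z['d'],z['P']
s=ctrl.read_state(); T=np.array(s['tcp_pos']); R=np.array(s['orientation'])
u0,v0=290,160
v,u=np.mgrid[0:480,0:640]
near=(abs(u-340)<22)&(abs(v-182)<22)&(d>0)
Q=P[near]; q=(Q-T)@R   # tool frame: x jaw, y pointing, z
g=im[near].astype(int)
keep=(np.abs(q[:,0])<.03)&(abs(q[:,2])<.045)&(q[:,1]>-.02)&(q[:,1]<.06)
q=q[keep]; print(len(q))
hub=(q[:,1]>.006)&(q[:,1]<.038)
f=lambda p:np.hypot(q[hub][:,0]-p[0],q[hub][:,2]-p[1])-.020
r=least_squares(f,[0,0],loss='soft_l1',f_scale=.001); print('hub centre in tool x,z mm',r.x*1000, 'res',np.abs(f(r.x)).mean()*1000, hub.sum())
b=(q[:,1]<.003)&(q[:,1]>-.017); print('bar z range',np.percentile(q[b][:,2],[0,2,5,50,95,98,100]).round(4),'y max',np.percentile(q[:,1],[90,98,100]).round(4))
# tool jaws frame / nut in tool axes: end of mouth
# silhouette overlay: project model nut & stud
c=ctrl.calibration('scene'); W=np.linalg.inv(np.array(c['cam_to_world']))
def proj(X): X=X@W[:3,:3].T+W[:3,3]; return np.c_[c['fx']*X[:,0]/X[:,2]+c['cx'],c['fy']*X[:,1]/X[:,2]+c['cy']]
t=np.linspace(0,2*np.pi,60)
def circ(C,a,b,rad): return C+rad*(np.cos(t)[:,None]*a+np.sin(t)[:,None]*b)
big=cv2.resize(im[150:260,290:410],None,fx=6,fy=6,interpolation=2)[:,:,::-1].copy()
def draw(X,col): 
    p=(proj(X)-[290,150]+.5)*6; cv2.polylines(big,[np.round(p).astype(np.int32)],True,col,1)
x,y,zz=R.T
for h,rad in((.0435,.022),(.0035,.020)): draw(circ(T+y*h,x,zz,rad),(0,0,255))
for sx in(1,-1):
  for h in(.0035,-.0185): draw(np.array([T+y*h+sx*.006*x+k*.033*zz for k in(1,-1)]),(255,0,0))
F=np.array([.5375,.086,.1407])
for h,rad in((0,.0135),(.017,.0135),(.034,.013)): draw(circ(F+h*NS,XS,YS,rad),(0,255,0))
draw(np.array([F+a*.022*XS+b*.085*YS for a,b in((1,1),(1,-1),(-1,-1),(-1,1))]),(0,255,255))
cv2.imwrite('pics/ov.png',big)
```

```text
663
hub centre in tool x,z mm [-3.47204187  4.329371  ] res 1.795072430298788 294
bar z range [-0.0303 -0.0288 -0.028  -0.0047  0.0324  0.0338  0.0387] y max [0.0393 0.0447 0.0462]
```

View pics/ov.png

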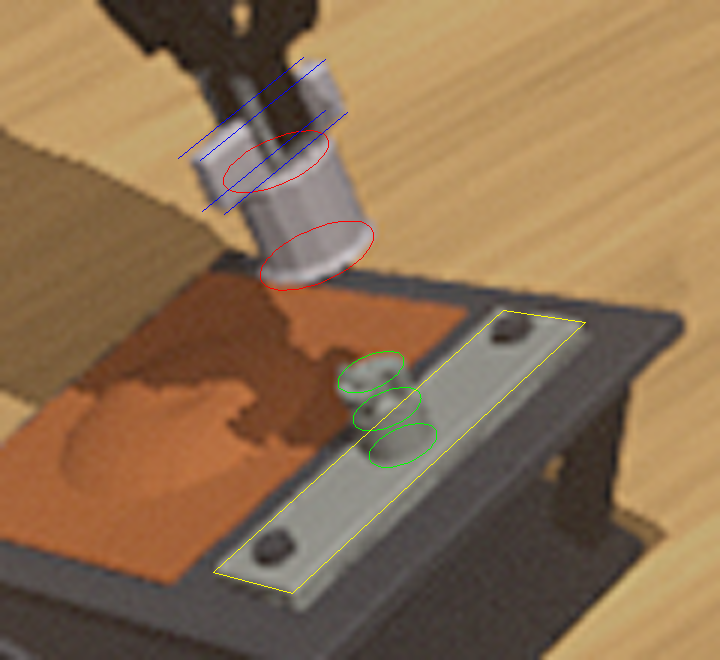

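```bash
cat > fit.py <<'E'
from h import *
from scipy.optimize import minimize
def mk(cam):
    c=ctrl.calibration(cam); W=np.linalg.inv(np.array(c['cam_to_world']))
    def proj(X):
        X=X@W[:3,:3].T+W[:3,3]; return np.c_[c['fx']*X[:,0]/X[:,2]+c['cx'],c['fy']*X[:,1]/X[:,2]+c['cy']]
    return proj
t=np.linspace(0,2*np.pi,72,endpoint=False); CC=np.c_[np.cos(t),np.sin(t)]
S=8
def hullmask(m,proj,pts,off):
    p=(proj(pts)-off+.5)*S
    h=cv2.convexHull(p.astype(np.float32)); cv2.fillConvexPoly(m,np.round(h*16).astype(np.int32),1,shift=4)
def nutmask(C,a,b,w,proj,off,shape):
    # C mouth centre, w axis out, a along bar, b across
    m=np.zeros((shape[0]*S,shape[1]*S),np.uint8)
    ci=lambda h,r:C+h*w+r*(CC[:,:1]*a+CC[:,1:]*b)
    hullmask(m,proj,np.vstack([ci(0.002,.020),ci(.040,.020)]),off)
    hullmask(m,proj,np.vstack([ci(0,.022),ci(.004,.020)]),off)
    hullmask(m,proj,np.array([C+h*w+i*.033*a+j*.006*b for h in(.04,.062) for i in(1,-1) for j in(1,-1)]),off)
    return cv2.resize(m.astype(np.float32),(shape[1],shape[0]),interpolation=cv2.INTER_AREA)
E
python3 - <<'E'
from fit import *
s=ctrl.read_state(); T=np.array(s['tcp_pos']); R=np.array(s['orientation']); x,y,zz=R.T
for cam,(u0,u1,v0,v1) in(('scene',(318,360,152,204)),):
    z=np.load(cam+'1.npz'); im=z['im'][v0:v1,u0:u1].astype(int); proj=mk(cam)
    mx,mn=im.max(-1),im.min(-1); 
    nut=(mn>75)&(mx-mn<32); dark=mx<75
    bg=~nut&~dark
    print(nut.sum(),dark.sum(),bg.sum())
    vis=np.zeros(im.shape,np.uint8); vis[nut]=[255,255,255]; vis[bg]=[200,120,0]
    def model(p):
        az,dz,tilt,dx=p[:4]
        r=Ro.from_rotvec(x*tilt); w=r.apply(-y); a=r.apply(zz)
        C=T+y*(.0435+dz)+zz*az+x*dx
        return C,a,x,w
    def cost(p):
        m=nutmask(*model(np.array(p)/1000),proj,np.array([u0,v0]),im.shape[:2])
        return ((m-nut)**2)[~dark].sum()+.02*(p[3]**2)+.05*p[1]**2
    best=None
    for t0 in(-80,0,80):
        r=minimize(cost,[0,0,t0,0],method='Nelder-Mead',options=dict(initial_simplex=np.array([0,0,t0,0])+np.vstack([np.zeros(4),np.diag([3,3,60,2])]),maxiter=300))
        print(t0,r.x.round(2),r.fun,cost([0,0,0,0]))
        if best is None or r.fun<best.fun: best=r
    m=nutmask(*model(best.x/1000),proj,np.array([u0,v0]),im.shape[:2])
    o=im.astype(np.uint8).copy(); 
    big=cv2.resize(o,None,fx=9,fy=9,interpolation=2); M=cv2.resize(m,None,fx=9,fy=9,interpolation=1)
    cs,_=cv2.findContours((M>.5).astype(np.uint8),0,1); cv2.drawContours(big,cs,-1,(255,0,0),1)
    cv2.imwrite('pics/fit1.png',np.hstack([big,cv2.resize(vis,None,fx=9,fy=9,interpolation=0)])[:,:,::-1])
E
```

```text
579 355 1250
-80 [  1.44   0.16 -29.3   -1.13] 82.11430591835428 92.16553
0 [  7.17   4.69 -20.75  -9.26] 77.02358460135783 92.16553
80 [  0.33  -1.   -18.39   0.82] 84.43901464748441 92.16553
```

View pics/fit1.png

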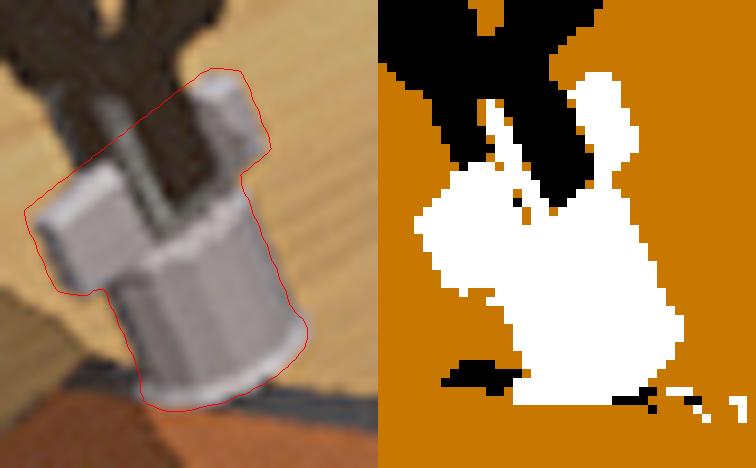

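```bash
cat >> h.py <<'E'
F=np.array([.5378,.0855,.1411])
def st(th=None):
    s=ctrl.read_state(); T=np.array(s['tcp_pos']); R=np.array(s['orientation']); q=T-F
    print('t',round(s['time'],2),'T',T.round(4),'in stud x,y,h(nutmid)mm',np.round([q@XS*1e3,q@YS*1e3,q@NS*1e3-12.5],2),'axis tilt',np.degrees(np.arccos(-R[:,1]@NS)).round(2),
     'turn',np.degrees(np.arctan2(R[:,0]@YS,R[:,0]@XS)).round(2),'force stud',np.round([np.array(s['force'])@a for a in(XS,YS,NS)],1),'M',np.round([np.array(s['wrist_torque'])@a for a in(XS,YS,NS)],2),'j',np.round(s['joints'],0),'gap',round(s['finger_gap'],4))
    return s,T,R
def go(h,th=0,dx=0,dy=0):
    s,T,R=st(); G=F+(h+12.5)/1e3*NS+dx/1e3*XS+dy/1e3*YS
    print('move',rv(R,RT(th)).round(4),((G-T)/.3).round(4))
E
python3 - <<'E'
from h import *
go(68); go(50)
E
```

```text
t 6.85 T [0.4737 0.0718 0.2533] in stud x,y,h(nutmid)mm [ -0.65  -0.38 117.42] axis tilt 0.05 turn -0.06 force stud [-1.3  0.2 -0.8] M [-0.01  0.78 -0.01] j [-40.  -9.  25. 132.  11.  26. -11.] gap 0.0101
move [ 0.0001 -0.0002  0.0004] [ 0.0822  0.0184 -0.1416]
t 6.85 T [0.4737 0.0718 0.2533] in stud x,y,h(nutmid)mm [ -0.65  -0.38 117.42] axis tilt 0.05 turn -0.06 force stud [-1.3  0.2 -0.8] M [-0.01  0.78 -0.01] j [-40.  -9.  25. 132.  11.  26. -11.] gap 0.0101
move [ 0.0001 -0.0002  0.0004] [ 0.1116  0.0245 -0.1935]
```

Request:
jog_arm --increments "0 0 0 0.05 0.012 -0.07 1; 0 0 0 0.082 0.018 -0.142 1; 0 0 0 0.082 0.018 -0.142 1; 0 0 0 0.092 0.021 -0.16 1; 0 0 0 0.102 0.023 -0.177 1; 0 0 0 0.112 0.0245 -0.1935 1; 0 0 0 0.112 0.0245 -0.1935 1; 0 0 0 0.112 0.0245 -0.1935 1"

```text
time: 7.65
tcp_pos: [0.5071, 0.0797, 0.196]
orientation: [[0.848, 0.489, -0.203], [0.176, 0.102, 0.979], [0.5, -0.866, 0.0]]
force: [-0.7, 0.4, -3.4]
finger_gap: 0.0101
```

Run:
```python
from h import *
go(45)
im,d=snap('scene'); im2,d2=snap('top')
a=cv2.resize(im[170:270,300:410],None,fx=5,fy=5,interpolation=2); b=cv2.resize(im2[210:285,250:310],None,fx=5,fy=5,interpolation=2); b=cv2.copyMakeBorder(b,0,a.shape[0]-b.shape[0],0,0,0)
cv2.imwrite('pics/on1.png',cv2.resize(np.hstack([a,b]),None,fx=.9,fy=.9)[:,:,::-1])
```

```text
t 7.65 T [0.5071 0.0797 0.196 ] in stud x,y,h(nutmid)mm [ 0.39  0.58 50.65] axis tilt 0.01 turn -0.03 force stud [-2.2  0.6 -2.6] M [-0.15  1.05 -0.05] j [-41.   2.  30. 133.  -3.  16.   2.] gap 0.0101
move [-0.0001 -0.0001  0.0001] [ 0.0085 -0.0002 -0.0169]
```

View pics/on1.png

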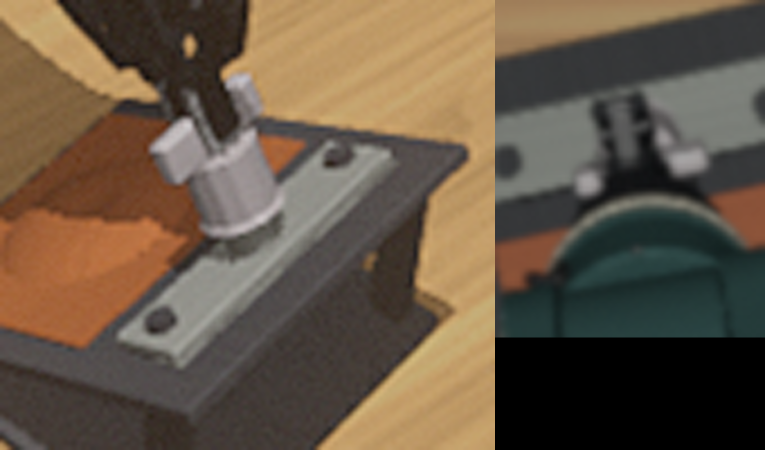

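Request:
jog_arm --increments "0 0 0 0.003 0 -0.006 1; 0 0 0 0.006 0 -0.012 1; 0 0 0 0.0085 -0.0005 -0.017 1; 0 0 0 0.0085 -0.0005 -0.017 1; 0 0 0 0.0085 -0.0005 -0.017 1"

```text
time: 8.25
tcp_pos: [0.5099, 0.0801, 0.1914]
orientation: [[0.847, 0.49, -0.204], [0.176, 0.103, 0.979], [0.501, -0.866, 0.001]]
force: [-33.7, -5.1, 42.5]
finger_gap: 0.0104
```

Run:
```python
from h import *
go(43)
```

```text
t 8.25 T [0.5099 0.0801 0.1914] in stud x,y,h(nutmid)mm [ 0.59  0.41 45.25] axis tilt 0.09 turn -0.03 force stud [-8.2  1.9 53.8] M [0.57 2.73 0.08] j [-41.   3.  29. 133.  -6.  15.   5.] gap 0.0104
move [-0.0005  0.0002 -0.0001] [ 0.0023 -0.0009 -0.0075]
```

Request:
jog_arm --increments "-0.01 -0.002 0.0173 -0.0016 -0.0003 0.0029 1; -0.0294 -0.0061 0.052 -0.0016 -0.0003 0.0029 1; -0.049 -0.0102 0.0866 -0.0016 -0.0003 0.0029 1; -0.0685 -0.0143 0.1212 -0.0016 -0.0003 0.0029 1; -0.0881 -0.0183 0.1559 -0.0016 -0.0003 0.0029 1; -0.1077 -0.0224 0.1905 -0.0016 -0.0003 0.0029 1; -0.1273 -0.0265 0.2252 -0.0016 -0.0003 0.0029 1; -0.1469 -0.0305 0.2598 -0.0016 -0.0003 0.0029 1; -0.1664 -0.0346 0.2944 -0.0016 -0.0003 0.0029 1; -0.1664 -0.0346 0.2944 -0.0016 -0.0003 0.0029 1"

```text
time: 9.25
tcp_pos: [0.5092, 0.0803, 0.1913]
orientation: [[0.225, 0.489, -0.843], [0.945, 0.102, 0.312], [0.239, -0.866, -0.439]]
force: [-6.2, 0.8, 4.5]
finger_gap: 0.0103
```

Run:
```python
from h import *
go(46,72)
```

```text
t 9.25 T [0.5092 0.0803 0.1913] in stud x,y,h(nutmid)mm [-0.08  0.7  45.48] axis tilt 0.04 turn 61.51 force stud [-2.8  2.1  6.9] M [0.82 1.48 0.01] j [-34.   3.  22. 132.  -4.  15.  64.] gap 0.0103
move [-0.0287 -0.006   0.0504] [-0.0001 -0.0024  0.0016]
```

Request:
jog_arm --increments "-0.014 -0.003 0.025 0 -0.001 0 1; -0.0287 -0.006 0.0504 0 -0.001 0 1; -0.0287 -0.006 0.0504 0 -0.001 0 1; -0.0287 -0.006 0.0504 0.0012 -0.001 -0.002 1; -0.0287 -0.006 0.0504 0.0024 -0.001 -0.004 1; -0.0287 -0.006 0.0504 0.0024 -0.001 -0.004 1"

```text
time: 9.85
tcp_pos: [0.5098, 0.0794, 0.1896]
orientation: [[0.075, 0.489, -0.869], [0.985, 0.101, 0.141], [0.157, -0.866, -0.474]]
force: [-2.6, 1.9, -4.4]
finger_gap: 0.0098
```

Run:
```python
from h import *
go(36,72)
```

```text
t 9.85 T [0.5098 0.0794 0.1896] in stud x,y,h(nutmid)mm [-0.52 -0.23 43.83] axis tilt 0.06 turn 71.62 force stud [-4.1  2.4 -2.7] M [0.55 1.74 0.01] j [-33.   3.  21. 132.  -4.  15.  74.] gap 0.0098
move [-0.0008 -0.0004  0.002 ] [ 0.0141  0.0037 -0.0217]
```

Request:
jog_arm --increments "0 0 0 0.0025 0.001 -0.003 1; 0 0 0 0.005 0.001 -0.007 1; 0 0 0 0.0075 0.002 -0.011 1; 0 0 0 0.01 0.0025 -0.0145 1; 0 0 0 0.0115 0.003 -0.017 1; 0 0 0 0.0115 0.003 -0.017 1"

```text
time: 10.45
tcp_pos: [0.5129, 0.0804, 0.1842]
orientation: [[0.074, 0.488, -0.87], [0.985, 0.101, 0.141], [0.156, -0.867, -0.473]]
force: [-4.5, 3.2, -6.0]
finger_gap: 0.01
```

Run:
```python
from h import *
go(36,72)
```

```text
t 10.45 T [0.5129 0.0804 0.1842] in stud x,y,h(nutmid)mm [-0.44  0.1  37.55] axis tilt 0.1 turn 71.66 force stud [-6.3  4.1 -3.3] M [ 0.85  2.19 -0.01] j [-32.   4.  21. 132.  -5.  14.  76.] gap 0.01
move [-0.0006 -0.0006  0.0017] [ 0.0038  0.0005 -0.0037]
```

Request:
jog_arm --increments "0 0 0 0.0015 0.0003 -0.0018 1; 0 0 0 0.003 0.0004 -0.0034 1; 0 0 0 0.003 0.0004 -0.0034 1; 0 0 0 0.003 0.0004 -0.0034 1"

```text
time: 10.85
tcp_pos: [0.5136, 0.0805, 0.1838]
orientation: [[0.074, 0.488, -0.869], [0.985, 0.101, 0.141], [0.157, -0.867, -0.474]]
force: [-25.0, -0.7, 19.2]
finger_gap: 0.01
```

Run:
```python
from h import *
go(36.3,72)
```

```text
t 10.85 T [0.5136 0.0805 0.1838] in stud x,y,h(nutmid)mm [-0.07  0.05 36.84] axis tilt 0.07 turn 71.64 force stud [-11.7   4.4  28.9] M [0.96 3.53 0.  ] j [-32.   4.  21. 132.  -6.  14.  76.] gap 0.01
move [-0.0009 -0.0006  0.0018] [ 0.0011  0.0001 -0.0014]
```

Request:
jog_arm --increments "0 0 0 -0.0016 -0.0003 0.0002 1; 0.0136 0.0028 -0.0241 -0.0016 -0.0003 0.0002 1; 0.0272 0.0057 -0.0481 -0.0016 -0.0003 0.0002 1; 0.0408 0.0085 -0.0722 -0.0016 -0.0003 0.0002 1; 0.0544 0.0113 -0.0962 -0.0016 -0.0003 0.0002 1; 0.068 0.0141 -0.1203 -0.0016 -0.0003 0.0002 1; 0.0816 0.017 -0.1444 -0.0016 -0.0003 0.0002 1; 0.0952 0.0198 -0.1684 -0.0016 -0.0003 0.0002 1; 0.1088 0.0226 -0.1925 -0.0016 -0.0003 0.0002 1; 0.1088 0.0226 -0.1925 -0.0016 -0.0003 0.0002 1" --grip_force 60

```text
time: 11.85
tcp_pos: [0.5135, 0.0804, 0.1837]
orientation: [[0.618, 0.489, -0.616], [0.661, 0.101, 0.743], [0.425, -0.867, -0.261]]
force: [-10.5, -0.4, 3.9]
finger_gap: 0.0102
```

Run:
```python
from h import *
go(35.5,10)
```

```text
t 11.85 T [0.5135 0.0804 0.1837] in stud x,y,h(nutmid)mm [-0.2  -0.09 36.84] axis tilt 0.08 turn 31.44 force stud [-7.1  1.7  8.6] M [0.37 2.38 0.  ] j [-39.   4.  27. 132.  -8.  14.  39.] gap 0.0102
move [ 0.0585  0.0117 -0.1031] [ 0.0027  0.0009 -0.0035]
```

Request:
jog_arm --increments "0.0154 0.0032 -0.0273 0.0004 0 -0.0007 1; 0.0308 0.0064 -0.0545 0.0009 0.0002 -0.0016 1; 0.0463 0.0096 -0.0818 0.0015 0.0003 -0.0027 1; 0.0617 0.0128 -0.1091 0.0021 0.0004 -0.0037 1; 0.0771 0.016 -0.1363 0.0027 0.0005 -0.0048 1; 0.0925 0.0192 -0.1636 0.0033 0.0007 -0.0058 1; 0.0925 0.0192 -0.1636 0.0033 0.0007 -0.0058 1"

```text
time: 12.55
tcp_pos: [0.5146, 0.0806, 0.182]
orientation: [[0.857, 0.488, -0.165], [0.132, 0.101, 0.986], [0.498, -0.867, 0.022]]
force: [-12.0, -0.7, 5.3]
finger_gap: 0.0105
```

Run:
```python
from h import *
go(32.5,-30)
```

```text
t 12.55 T [0.5146 0.0806 0.182 ] in stud x,y,h(nutmid)mm [-8.000e-02 -3.000e-02  3.482e+01] axis tilt 0.08 turn -2.59 force stud [-7.6  1.7 10.6] M [ 0.39  2.3  -0.13] j [-44.   5.  33. 132. -12.  14.   8.] gap 0.0105
move [ 0.0746  0.0151 -0.1319] [ 0.004   0.0009 -0.0066]
```

Request:
jog_arm --increments "0.0154 0.0032 -0.0273 0.0005 0.0001 -0.001 1; 0.0308 0.0064 -0.0545 0.0011 0.0002 -0.0019 1; 0.0463 0.0096 -0.0818 0.0016 0.0003 -0.0029 1; 0.0617 0.0128 -0.1091 0.0022 0.0004 -0.0039 1; 0.0771 0.016 -0.1363 0.0027 0.0005 -0.0048 1; 0.0925 0.0192 -0.1636 0.0033 0.0007 -0.0058 1; 0.0925 0.0192 -0.1636 0.0033 0.0007 -0.0058 1"

```text
time: 13.25
tcp_pos: [0.5155, 0.0807, 0.1802]
orientation: [[0.803, 0.488, 0.343], [-0.442, 0.102, 0.891], [0.4, -0.867, 0.298]]
force: [-10.3, -0.9, 3.6]
finger_gap: 0.0101
```

Run:
```python
from h import *
go(32.5,-60)
```

```text
t 13.25 T [0.5155 0.0807 0.1802] in stud x,y,h(nutmid)mm [-0.2  -0.17 32.78] axis tilt 0.09 turn -36.61 force stud [-7.1  1.2  8.3] M [ 0.04  2.43 -0.07] j [-50.   6.  40. 133. -16.  14. -21.] gap 0.0101
move [ 0.0636  0.0128 -0.1126] [ 0.0009  0.0008 -0.0005]
```

Request:
jog_arm --increments "0.0163 0.0034 -0.0289 0.0006 0.0001 -0.001 1; 0.0327 0.0068 -0.0577 0.0011 0.0003 -0.002 1; 0.049 0.0102 -0.0866 0.0017 0.0004 -0.003 1; 0.0653 0.0136 -0.1155 0.0023 0.0005 -0.004 1; 0.0653 0.0136 -0.1155 0.0023 0.0005 -0.004 1"

```text
time: 13.75
tcp_pos: [0.5161, 0.0812, 0.1796]
orientation: [[0.594, 0.488, 0.639], [-0.767, 0.104, 0.634], [0.243, -0.867, 0.436]]
force: [-37.6, -3.9, 39.5]
finger_gap: 0.0099
```

Run:
```python
from h import *
go(31,-72)
```

```text
t 13.75 T [0.5161 0.0812 0.1796] in stud x,y,h(nutmid)mm [ 0.11  0.18 31.89] axis tilt 0.13 turn -60.64 force stud [-12.8   3.8  53. ] M [ 0.66  3.54 -0.02] j [-55.   6.  45. 133. -21.  14. -41.] gap 0.0099
move [ 0.0304  0.006  -0.055 ] [ 0.0013 -0.0003 -0.0027]
```

Request:
jog_arm --increments "0 0 0 -0.0006 -0.0001 0.0011 1; 0.0109 0.0023 -0.0192 -0.0006 -0.0001 0.0011 1; 0.0218 0.0046 -0.0385 -0.0006 -0.0001 0.0011 1; 0.0218 0.0046 -0.0385 -0.0006 -0.0001 0.0011 1" --grip_force 80

```text
time: 14.15
tcp_pos: [0.516, 0.0812, 0.1797]
orientation: [[0.501, 0.488, 0.715], [-0.846, 0.103, 0.523], [0.181, -0.867, 0.465]]
force: [-26.0, -2.3, 24.6]
finger_gap: 0.0101
```

Run:
```python
from h import *
go(32,-80)
im,d=snap('scene'); im2,d2=snap('top')
a=cv2.resize(im[170:270,300:410],None,fx=7,fy=6,interpolation=2)
cv2.imwrite('pics/home1.png',a[:,:,::-1])
```

```text
t 14.15 T [0.516  0.0812 0.1797] in stud x,y,h(nutmid)mm [ 0.06  0.25 32.03] axis tilt 0.13 turn -68.5 force stud [-10.2   3.1  34.3] M [0.74 2.89 0.6 ] j [-56.   6.  47. 133. -22.  14. -48.] gap 0.0101
move [ 0.0308  0.006  -0.0556] [ 0.     -0.0008 -0.0002]
```

View pics/home1.png

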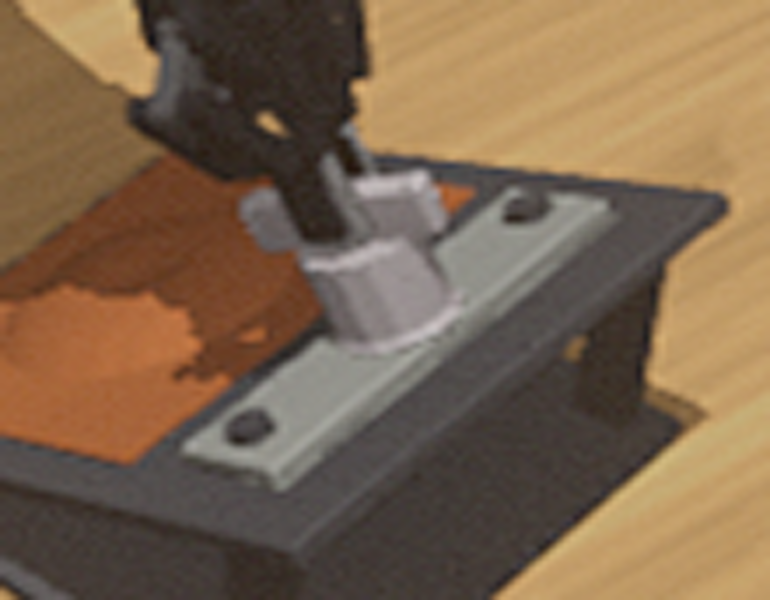

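Request:
jog_arm --increments "0.0109 0.0023 -0.0192 -0.0003 -0.0001 0.0006 1; 0.0109 0.0023 -0.0192 -0.0003 -0.0001 0.0006 1; 0.0109 0.0023 -0.0192 -0.0003 -0.0001 0.0006 1"

```text
time: 14.55
tcp_pos: [0.516, 0.081, 0.1798]
orientation: [[0.452, 0.488, 0.746], [-0.879, 0.103, 0.465], [0.15, -0.867, 0.476]]
force: [-18.5, -0.8, 14.8]
finger_gap: 0.0103
```

Run:
```python
from h import *
go(32,-72)
```

```text
t 14.55 T [0.516  0.081  0.1798] in stud x,y,h(nutmid)mm [3.000e-02 9.000e-02 3.211e+01] axis tilt 0.12 turn -72.33 force stud [-8.4  2.9 22. ] M [0.44 2.6  0.89] j [-57.   6.  48. 133. -22.  14. -51.] gap 0.0103
move [-0.0012 -0.0007  0.0014] [ 0.0002 -0.0003 -0.0004]
```

Request:
jog_arm --increments "0 0 0 0 0 0 0.6; 0 0 0 0 0 0 0.2; 0 0 0 0 0 0 0; 0 0 0 0 0 0 0; 0 0 0 0 0 0 0; 0 0 0 -0.03 -0.006 0.053 0; 0 0 0 -0.09 -0.019 0.16 0; 0 0 0 -0.18 -0.037 0.32 0; 0 0 0 -0.25 -0.052 0.442 0; 0 0 0 -0.25 -0.052 0.442 0"

```text
time: 15.55
tcp_pos: [0.446, 0.0681, 0.3005]
orientation: [[0.451, 0.49, 0.746], [-0.879, 0.099, 0.466], [0.155, -0.866, 0.476]]
force: [1.4, 1.6, -0.5]
finger_gap: 0.0424
```

```bash
cat > chk.py <<'E'
from fit import *
import sys
tag=sys.argv[1]
s,T,R=st()
im,d=snap('scene'); im2,d2=snap('top')
P=cloud('scene',d); P2=cloud('top',d2)
for n,p in(('scene',P),('top',P2)):
    q=p.reshape(-1,3)-F; g=np.c_[q@XS,q@YS,q@NS]*1000
    k=(np.hypot(g[:,0],g[:,1])<40)&(g[:,2]>32)&(g[:,2]<75)&(d if n=='scene' else d2).ravel().astype(bool)
    g=g[k]; b=g[g[:,2]>50]; h=g[(g[:,2]>33)&(g[:,2]<46)&(np.hypot(g[:,0],g[:,1])<21)]
    print(n,'bar',len(b),b.mean(0).round(1),'top pct',np.percentile(b[:,2],[50,90,97]).round(1),'ang',(lambda w:np.degrees(np.arctan2(w[1],w[0])).round(1))(np.linalg.svd(b[:,:2]-b[:,:2].mean(0),full_matrices=False)[2][0]),'rect',cv2.minAreaRect(b[:,:2].astype(np.float32)),'hubtop',len(h),np.median(h[:,2]).round(1))
    t=b[b[:,2]>np.percentile(b[:,2],40)]; 
a=cv2.resize(im[170:270,300:410],None,fx=4,fy=4,interpolation=2); b=cv2.resize(im2[200:285,240:325],None,fx=4,fy=4,interpolation=2); b=cv2.copyMakeBorder(b,0,a.shape[0]-b.shape[0],0,0,0)
cv2.imwrite('pics/%s.png'%tag,np.hstack([a,b])[:,:,::-1]); cv2.imwrite('pics/%s_full.png'%tag,im[:,:,::-1])
E
python3 chk.py done1
```

```text
t 15.55 T [0.446  0.0681 0.3005] in stud x,y,h(nutmid)mm [ -1.15   1.69 172.25] axis tilt 0.16 turn -72.28 force stud [ 1.2  1.2 -1.3] M [0.06 0.54 0.03] j [ -59.  -22.   36.  132.   28.   39. -100.] gap 0.0424
scene bar 189 [ 3.4 -0.8 57.3] top pct [57.9 61.6 62.8] ang -149.9 rect ((0.4007682800292969, -0.43515586853027344), (66.659912109375, 15.830527305603027), 31.87066078186035) hubtop 125 39.1
top bar 172 [ 2.1  1.4 61.1] top pct [61.8 65.4 66.8] ang -150.9 rect ((1.49456787109375, 2.030702590942383), (63.95094680786133, 12.562131881713867), 28.542285919189453) hubtop 140 40.6
```

View pics/done1.png

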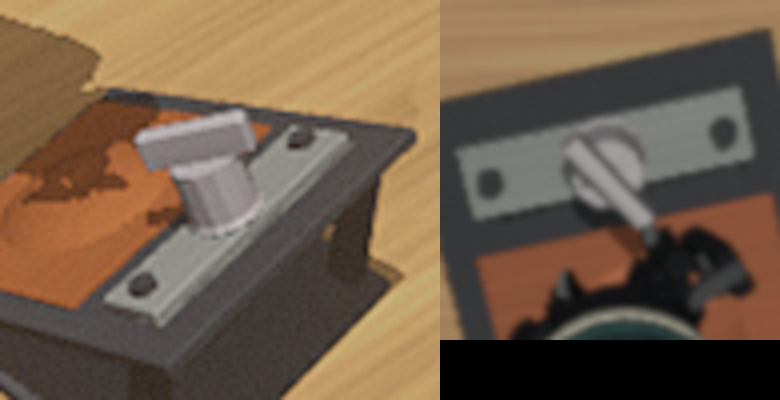

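```bash
cat > f2.py <<'E'
from fit import *
s=ctrl.read_state(); print(np.round(s['joints'],2),s['dq'])
im0,d=snap('scene'); u0,u1,v0,v1=328,374,190,236
im=im0[v0:v1,u0:u1].astype(int); proj=mk('scene')
g0=np.load('scene0.npz')['im'][v0:v1,u0:u1].astype(int)
hsv=cv2.cvtColor(im.astype(np.uint8),cv2.COLOR_RGB2LAB).astype(int)
# nut is pinkish-grey versus greenish strap
rg=cv2.GaussianBlur((im[...,0]-im[...,1]).astype(np.float32),(3,3),0); br=im.min(-1); sat=im.max(-1)-im.min(-1)
nut=(sat<35)&(br>75)&(rg>2)
cv2.imwrite('pics/seg.png',np.hstack([cv2.resize(im.astype(np.uint8)[:,:,::-1],None,fx=8,fy=8,interpolation=2),cv2.resize(np.repeat((nut*255).astype(np.uint8)[...,None],3,2),None,fx=8,fy=8,interpolation=0)]))
def model(p):
    dx,dy,h,tx,ty,th=p; r=Ro.from_rotvec(XS*tx+YS*ty)*Ro.from_rotvec(NS*np.radians(th*1000-60))
    return F+dx*XS+dy*YS+h*NS,r.apply(YS),r.apply(XS),r.apply(NS)
def cost(p,w=1): 
    m=nutmask(*model(np.array(p)/1000),proj,np.array([u0,v0]),im.shape[:2]); return ((m-nut)**2).sum()+.3*p[0]**2+.3*p[1]**2+.3*p[2]**2
for fix in(1,0):
    n=6
    I=np.zeros(6); r=minimize(cost,I,method='Nelder-Mead',options=dict(initial_simplex=I+np.vstack([np.zeros(6),np.diag([2,2,2,60,60,5] if fix else [-2,-2,-2,-60,-60,-5])]),maxiter=800)); print(r.x.round(2),r.fun,cost(I))
m=nutmask(*model(r.x/1000),proj,np.array([u0,v0]),im.shape[:2])
big=cv2.resize(im.astype(np.uint8),None,fx=8,fy=8,interpolation=2); M=cv2.resize(m,None,fx=8,fy=8)
cs,_=cv2.findContours((M>.5).astype(np.uint8),0,1); cv2.drawContours(big,cs,-1,(255,0,0),1)
cv2.imwrite('pics/seg.png',np.hstack([big[:,:,::-1],cv2.resize(np.repeat((nut*255).astype(np.uint8)[...,None],3,2),None,fx=8,fy=8,interpolation=0)]))
E
python3 f2.py
```

```text
[-58.33 -21.79  35.46 131.49  28.15  39.2  -99.83] [-2.48426515  2.98228966  6.98372391  2.41181461 -4.94048737 -9.54460599
  4.81047511]
[  1.07   1.67   0.87  10.69 -31.61  -3.  ] 168.08574943331678 194.103271484375
[  0.42   1.91  -0.15 -10.26 -58.02  -4.38] 166.57881494872788 194.103271484375
```

View pics/seg.png

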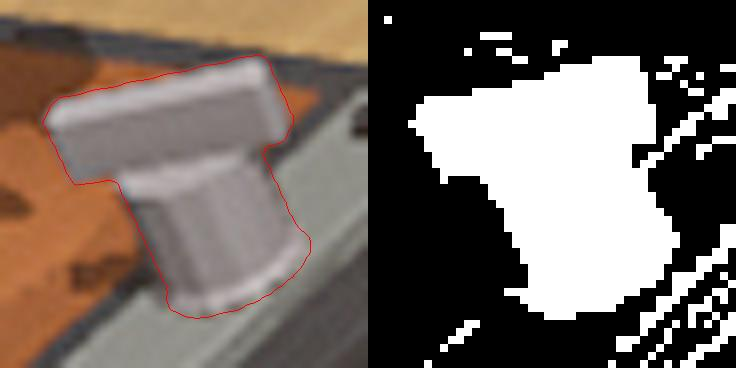

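Request:
jog_arm --increments "0 0 0 0 0 -0.05 0; 0 0 0 0 0 -0.05 0; 0 0 0 0 0 -0.05 0; 0 0 0 0 0 -0.05 0"

```text
time: 16.1
tcp_pos: [0.447, 0.0686, 0.2847]
orientation: [[0.452, 0.489, 0.746], [-0.879, 0.102, 0.465], [0.151, -0.867, 0.476]]
force: [0.1, 0.3, -0.9]
finger_gap: 0.0424
```

```bash
python3 chk.py done2; python3 f2.py
```

```text
t 16.1 T [0.447  0.0686 0.2847] in stud x,y,h(nutmid)mm [ -8.18   1.98 158.03] axis tilt 0.07 turn -72.34 force stud [-0.3  0.2 -0.9] M [0.   0.51 0.04] j [ -59.  -20.   37.  133.   28.   36. -100.] gap 0.0424
scene bar 186 [ 3.  -0.6 57.2] top pct [57.9 61.5 62.4] ang -149.3 rect ((0.5806388854980469, 0.9795341491699219), (66.58467102050781, 16.12765884399414), 29.777935028076172) hubtop 127 39.2
top bar 173 [ 1.7  1.3 61.3] top pct [61.7 65.5 66.5] ang -150.7 rect ((0.7938556671142578, 1.6318035125732422), (65.9349365234375, 13.168055534362793), 29.391223907470703) hubtop 134 40.4
[-58.7  -20.28  36.93 132.96  28.18  36.24 -99.81] [ 0.18505613 -0.00855348 -0.12617008  0.07390522  0.05052994 -0.07055774
 -0.05021134]
[  1.3    1.82   0.85   8.77 -35.66  -3.2 ] 190.18452232641695 216.603271484375
[  1.33   1.27   0.25 -17.31 -63.55  -4.85] 189.09041613716875 216.603271484375
```

View pics/done2_full.png

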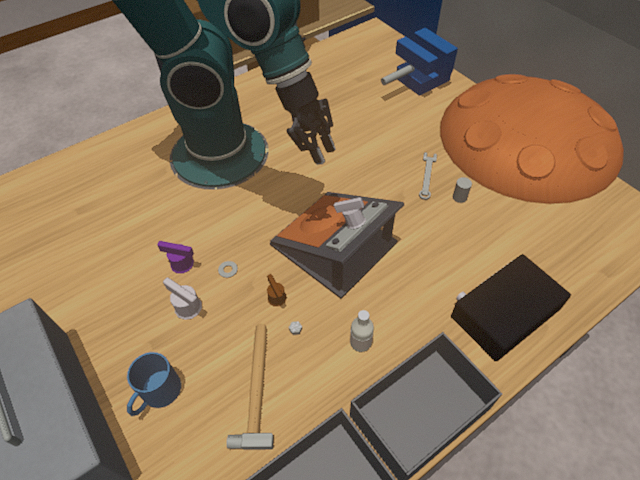

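```bash
python3 -c "
from cell import ctrl
print(ctrl.close_job(), ctrl.read_state()['time'])"
```

```text
the job is handed in; nothing more can be done
the job is handed in; nothing more can be done
```

The nut is on the stud and appears fully home against the strap. I handed the job in at about 16 s on the robot's clock, and no verdict was reported.

- **What I did:** I picked the smaller plain aluminium nut off the bench and set it on the stud with its bar level. I turned it 72° anticlockwise and lowered it into the thread start, where contact came about 9 mm lower. I then turned it about 144° clockwise, following the thread down, until the mouth pressed on the strap at about 50 N and the turning torque rose to 0.9 N·m. I released it and backed off about 125 mm.
- **Height:** By the arm's readings the nut sank 4.7–4.9 mm after the drop, against the 5 mm expected. After allowing for each camera's height offset, depth from both puts the hub top at about 40 mm above the strap, which is the home position.
- **Bystanders:** The last picture shows the other things on the bench apparently where they were; I did not measure them. The arm is clear of everything.

**Checks that disagreed:**
- **Bar angle:** The gripper ended at -72° but the bar sits at about -60° to -65°. The jaws therefore slipped or twisted on the bar at the final stop; about -63° is where a fully home nut should end.
- **Tilt:** The outline fit to the picture gave 2–4° of tilt, under the 5° limit. Separate fits varied by 1–2°, so this is a weak check.
- **Sideways offset:** The same fit gave 1–2 mm against my estimate of the stud's position (limit 3.5 mm), which is about as accurate as the cameras are.

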